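# Put the texture roller away and fasten its case

## Task

Put the wooden texture roller away: lay it (do not drop it) on its side in the V-notched cradle of the plywood case and let go, then shut the case's hinged lid. Press the lid fully down against its springy bumpers and turn the turnbutton on the lid until its bar points squarely out under the steel keeper on the case, so that the lid stays down when you let go. Leave the jar, the beaker and the clay bowl standing where they are.

Things in the scene. Friction and masses are not known exactly. Their poses are not given: they have to be found in the camera images.
- case: Fixed open plywood case, outside 150 mm along its x, 216 mm along its y, walls 64 mm high, 6 mm thick, floor 8 mm thick. Origin: centre of its underside, z up. The lid is hinged on top of its -y end wall; the steel keeper stands on its +y end. Inside, toward -y, two V-notched ribs cradle the roller along y; a 38 mm high divider at y = +52 mm closes off a compartment.
- cradle (a point): Where the middle of the roller's axis lies when it rests in the cradle: case frame (0, -25, 40) mm; axes parallel to the case's. The ribs (12 mm thick, at y = -73 and +23 mm of the case, at most 38 mm high, 60 mm wide) leave the floor free between them; 51 mm clear on either side of the roller to the long walls.
- keeper (a point): Point at the underside of the keeper plate, case frame (0, 127, 86) mm. The plate reaches over x -18 to +16 and y +112 to +142 mm of the case and is 12 mm thick (top at 98 mm); a 7 mm post at its -x side carries it and stops the bar.
- roller: Wooden texture roller, a plain cylinder 36 mm in diameter and 130 mm long with dark rings, about 0.1 kg, standing on end on the table to the left (+y) of the case. Origin: centre of its lower end; its z is its axis. Either end may point either way in the cradle.
- roller_mid (a point): Middle of the roller's axis, 65 mm from either end.
- lid_edge (a point): Middle of the lid's free edge, half-way through its thickness, 216 mm from the hinge line (case y = -108, z = 64 mm, on the lid's inner face). The lid is a plywood panel 150 x 216 x 8 mm, 0.35 kg. Axes turn with the lid: x along the hinge (the case's x), y from hinge to free edge, z out of its outer face.
- lid (a joint): Lid angle, rad: 0 shut, 1.57 upright. Starts open, about upright or leaning back (case -y), held by a stiff hinge. Pushed from its outer face to below 1.25 it sinks shut by itself in some 2 s. Two sprung bumpers in the case's +y corners stop it about 0.06 (13 mm at the free edge) short of shut; pressing its free end the rest of the way takes 3 to 8 N, then comes a firm stop at 0.
- fin (a point): Grip of the turnbutton, on its pivot, 23 mm above the lid's outer face, 186 mm from the hinge, mid-width. Axes: x along the bar to its long end, z out of the lid. The grip is a fin 32 mm long (x), 12 mm thick, rising 35 mm above the lid. At its foot a bar, also 12 mm wide, reaches 58 mm along +x and 14 mm along -x, 3 to 11 mm above the lid; turned out it overhangs the free edge.
- turnbutton (a joint): Angle, rad, counter-clockwise seen from outside the lid: 0 bar along the lid's +x, 1.57 bar straight out over the free edge (case +y). Range -0.6 to a stop at 1.65, slight friction (0.06 N m), stays put. With the lid fully down the bar passes 3 mm under the keeper plate; with the lid up on its bumpers the bar runs into the plate's edge at about 1.15 and is blocked.
- jar: Bystander: glaze jar, 64 mm in diameter, 85 mm high, standing. Origin: centre of its underside.
- beaker: Bystander: open terracotta beaker, 68 mm across the rim, 80 mm high, standing. Origin: centre of its underside.
- claybowl: Bystander: grey clay bowl, 150 mm across, 60 mm high, beyond the case. Origin: centre of its underside.
There are look-alikes about, which are no part of the job. There is more than one size of the roller; the one meant has the size given above.

How it is judged:
On the way, in this order (a step that is already met when the one before it is completed fails the run):
1. the roller lies in the cradle, let go (x of roller_mid in the frame of cradle between -0.008 and 0.008 m and y of roller_mid in the frame of cradle between -0.03 and 0.03 m and z of roller_mid in the frame of cradle between -0.008 and 0.008 m and angle between the z axis of roller and the y axis of case, either way round below 0.15 rad and contact force between roller and the fingers below 0.1 N and value of joint lid above 0.3 rad), for 0.2 s.
2. the lid is down on its bumpers or lower (value of joint lid below 0.08 rad), for 0.2 s.
3. the turnbutton's bar is under the keeper, the lid down (value of joint turnbutton above 1.4 rad and value of joint lid below 0.025 rad), for 0.2 s.
At the end, for the whole second after the job is handed in: The roller is at rest on its side in the cradle (middle within 8 mm across and in height and 30 mm along, axis within 0.15 rad of the case's y); the lid is held down (below 0.025 rad) by the turnbutton, turned beyond 1.4 rad under the keeper (all of step 3 and x of roller_mid in the frame of cradle between -0.008 and 0.008 m and y of roller_mid in the frame of cradle between -0.03 and 0.03 m and z of roller_mid in the frame of cradle between -0.008 and 0.008 m and angle between the z axis of roller and the y axis of case, either way round below 0.15 rad and linear speed of roller below 0.02 m/s); the robot touches nothing.
It fails at once if the jar is shifted more than 40 mm or tipped (distance of jar from where it was at the start of the episode above 0.04 m or angle between jar's own z axis and vertical above 0.4 rad).
It fails at once if the beaker is shifted more than 40 mm or tipped (distance of beaker from where it was at the start of the episode above 0.04 m or angle between beaker's own z axis and vertical above 0.4 rad).
It fails at once if the clay bowl is shifted more than 40 mm or tipped (distance of claybowl from where it was at the start of the episode above 0.04 m or angle between claybowl's own z axis and vertical above 0.4 rad).
It fails at once if the roller is dropped: let go with its middle more than 85 mm above the table (contact force between roller and the fingers below 0.01 N and height (world z) of roller_mid above 0.085 m).
It also fails if it takes over 72 s, if anything falls off the work surface, if the arm or the gripper's body presses on something with over 40 N, if the wrist force passes 120 N, or if a joint passes its speed limit or range.

## Robot

A 7-joint arm with a two-finger parallel gripper is mounted at the origin on the work surface. World frame = base frame: x ahead of the robot, y to its left, z up, the work surface at z = 0. Lengths are in m, angles in rad, forces in N, time in s.
With the tool pointing down it reaches from about 0.425 to 0.925 m from the base axis. Payload 6.8 kg.
Tool frame: the origin (TCP) lies at the very end of the fingers, on their centre line; the grasp point (between the pads) lies r.pinch_z behind it (r.pinch_z is the distance from the TCP to the grasp point, in m); z points along the fingers, y is the line along which they close (so a half turn about z gives the same grasp; the last joint's range is limited). The gripper opens to 85 mm and grips with 20 to 120 N. Pads are 22 mm wide; open, the fingers measure 114 mm over their backs; the gripper's body (76 mm by 85 mm) begins 54 mm behind the grasp point. The pads swing forward as they close: fully open they stand 13 mm farther back than shut.
Start: joints at [-0.108, 0.477, 0.022, 1.555, -0.011, 1.109, -0.083], TCP at [0.675, 0, 0.231] pointing down, gripper open.
Joint ranges: [-2.96, 2.96], [-0.34, 2.1], [-1.41, 1.46], [0.24, 2.44], [-1.37, 4.51], [0.17, 1.92], [-2.96, 2.96]. Speed limits (rad/s): [2.39, 2.39, 3.14, 3.14, 3.14, 3.14, 3.14].

## Interface

Orientations are given as a rotation vector (axis times angle).
In Python, from bench import status, grab_frame, camera_model, r gives the robot as it stands. The module is installed in compiled form; this text tells all that it offers.
- The arm moves only by the shell command python3 -m creep 'ROWS' [FORCE]. ROWS is text: rows parted by semicolons, each of 7 numbers parted by spaces: the turn, a rotation vector about the tool's x, y, z in rad, then the shift along the tool's x, y, z in mm, then the opening, from -1 (shut) to 1 (fully open). In form: rx ry rz tx ty tz fingers; .... A call has 1 to 10 rows; each row is the pose to reach, as a shift and turn from the pose commanded when the call began, along the tool's axes at that moment; what a row does not reach only later rows make up. A row lasts 1/8 s, in which the tool goes at most 62.5 mm and 10.7 degrees, less where a joint would pass 70% of its speed; a pose out of reach is approached as far as the arm can. A call with a gripper value outside its range is refused whole. The fingers move at their own pace and stop on an object; FORCE is the grip in N (left out, the last holds). Time passes only in rows, so rows that repeat a pose let the fingers close. It gives the time, the measured TCP pose, the force, the opening and the grip force at its end, in the units of the state.
- status.get_obs(): the state, without advancing time (a new reading comes with each control period).
- grab_frame(name): name is "scene" or "side" or "wrist"; returns (picture, depth): 400x640x3 uint8, red, green, blue; 400x640 float32, m along the optical axis (not along the pixel's ray), 0 where there is no reading.
- camera_model(name): a dict with "K" (3x3 intrinsics, pixels), "rvec" (rotation vector, rad) and "tvec" (3), from world to camera coordinates, as OpenCV has them. Camera axes: x right, y down, z forward; pixel columns grow to the right and rows downward; lengths in m; the calibration is good to about 2 mm. A picture is of the moment at which its call begins: read the wrist's pose just before it. camera_model takes no time and is no camera call; for the wrist camera it gives the pose at the moment of the call.
- r.hand_in(): hands the job in; it is judged then, once.
The state is a dict: "clock": time; "joints": joint angles; "qvel": joint speeds; "tau": joint torques, N m; "tcp_pos": TCP position; "orientation": TCP orientation; "contact_force": force on the tool from outside, world axes, zero at the start; "moment": the same for the moment, N m; "grip_width": finger opening in m; "gripper_force": force on a finger pad.
Only numpy, scipy, OpenCV 4.12 (cv2) and the standard library are available. Lean on these libraries where they do the work, as an engineer would, in place of code of your own. Each camera call takes 0.05 s, during which the arm holds its last target. There are 200 camera calls.

## Working session

There is one attempt and no reset: what is moved stays moved. The work goes in short steps, Python scripts to look and compute and a shell command to move; the robot and the scene stay as the last step left them, time stands still between calls to the robot, and variables do not carry over. Pictures are saved under pics/ and viewed, at most 10 in all, crops included, and the job is handed in when it is done.

```bash
mkdir -p pics
cat > h.py <<'E'
import numpy as np,cv2
from bench import status,grab_frame,camera_model,r
from scipy.spatial.transform import Rotation as R
def cam(n):
    m=camera_model(n);Rm=cv2.Rodrigues(np.array(m["rvec"],float))[0];return np.array(m["K"]),Rm,np.array(m["tvec"],float).ravel()
def cloud(n):
    K,Rm,t=cam(n);im,d=grab_frame(n)
    v,u=np.mgrid[0:400,0:640];p=np.stack([(u-K[0,2])/K[0,0]*d,(v-K[1,2])/K[1,1]*d,d],-1)
    P=(p-t)@Rm;P[d==0]=np.nan
    return im,P
E
python3 - <<'E'
from h import *
s=status.get_obs();print(s["tcp_pos"],s["orientation"],r.pinch_z,s["grip_width"])
for n in("scene","side"):
    im,P=cloud(n);np.savez("/tmp/%s.npz"%n,im=im,P=P);cv2.imwrite(f"pics/{n}0.png",im[:,:,::-1])
    K,Rm,t=cam(n);print(n,-Rm.T@t,K[0,0])
E
```

```text
[ 6.74378110e-01 -3.59459230e-05  2.30314683e-01] [-2.22058295 -2.2205465   0.00224743] 0.0187 0.08521025518240839
scene [ 1.09849046 -0.23004548  0.56816447] 364.17838898723284
side [0.41811551 0.76169889 0.58654866] 436.34375247678094
```

View pics/scene0.png

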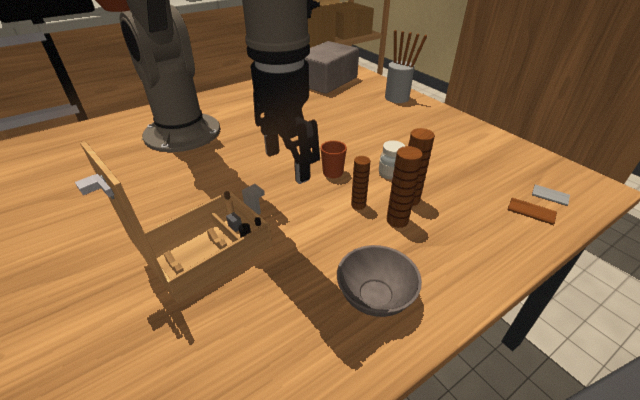

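View pics/side0.png

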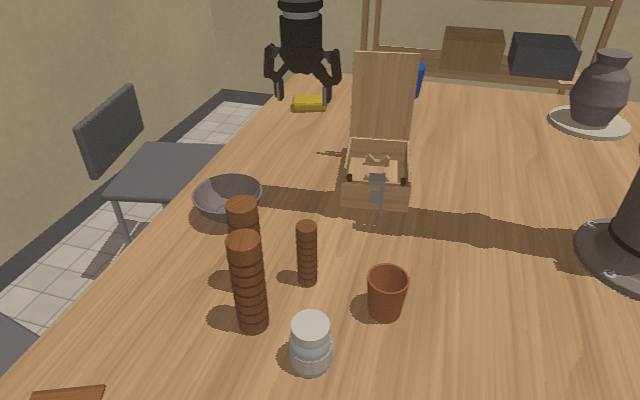

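Scene picture: three upright ringed cylinders at (360,183), (404,188), (422,165). In the side view they are at (307,253), (248,285), (243,220). The case is at (205,245) in scene with its lid open. I'll measure the cylinders and the case.

Run:
```python
from h import *
D={n:np.load(f"/tmp/{n}.npz") for n in("scene","side")}
def fitc(p):
    A=np.c_[2*p[:,:2],np.ones(len(p))];c=np.linalg.lstsq(A,(p[:,:2]**2).sum(1),rcond=None)[0];return c[:2],np.sqrt(c[2]+c[0]**2+c[1]**2)
# rollers
for n in D:
    im,P=D[n]["im"],D[n]["P"]
    hsv=cv2.cvtColor(im,cv2.COLOR_RGB2HSV)
    m=(P[...,2]>.012)&(P[...,2]<.3)&(P[...,1]>.05)&(P[...,0]>.3)&(P[...,0]<1.1)&(P[...,1]<.6)
    k,l,st,ce=cv2.connectedComponentsWithStats(m.astype(np.uint8))
    for i in range(1,k):
        if st[i,4]<150: continue
        p=P[l==i]; q=p[(p[:,2]>.02)&(p[:,2]<np.nanmax(p[:,2])-.015)]
        c,R_=fitc(q);print(n,ce[i].round(),st[i,4],"circ",c.round(4),"r",R_.round(4),"top",np.percentile(p[:,2],98).round(4),"med rgb",np.median(im[l==i],0))
# case from above: points 64mm
for n in D:
    im,P=D[n]["im"],D[n]["P"]
    m=(np.abs(P[...,2]-.064)<.004)&(P[...,1]<.05)&(P[...,1]>-.5)&(P[...,0]>.4)&(P[...,0]<1)
    p=P[m];print(n,m.sum(),cv2.minAreaRect(p[:,:2].astype(np.float32)*1000),np.percentile(p,[1,99],0).round(3).tolist())
    m=(P[...,2]>.12)&(P[...,2]<.27)&(P[...,1]<-.15)&(P[...,1]>-.5)&(P[...,0]>.4)&(P[...,0]<.9)
    p=P[m];print(m.sum(),np.percentile(p,[1,50,99],0).round(3).tolist())
for n in D:
    im=D[n]["im"]; a=im[130:290,70:450] if n=="scene" else im[40:340,200:440]
    cv2.imwrite(f"pics/c_{n}.png",cv2.resize(a,None,fx=2,fy=2,interpolation=2)[:,:,::-1])
```

```text
scene [406. 171.] 3224 circ [0.6057 0.2806] r 0.102 top 0.1832 med rgb [67. 38. 19.]
scene [333. 156.] 745 circ [0.4541 0.259 ] r 0.0294 top 0.0797 med rgb [86. 40. 22.]
scene [360. 180.] 759 circ [0.599  0.2289] r 0.0172 top 0.1302 med rgb [65. 36. 17.]
scene [383. 274.] 3271 circ [0.8204 0.0885] r 0.0564 top 0.0599 med rgb [103.  90.  81.]
side [239. 250.] 5509 circ [0.778  0.2471] r 0.1695 top 0.1848 med rgb [101.  71.  46.]
side [306. 250.] 1274 circ [0.5966 0.2292] r 0.0175 top 0.1316 med rgb [96. 67. 44.]
side [386. 290.] 1970 circ [0.451  0.2614] r 0.029 top 0.0817 med rgb [109.  70.  48.]
side [310. 342.] 2458 circ [0.5416 0.386 ] r 0.0291 top 0.087 med rgb [146. 140. 133.]
scene 891 ((678.0223999023438, -95.70866394042969), (442.53936767578125, 247.25303649902344), 8.887662887573242) [[0.454, -0.236, 0.06], [0.864, 0.034, 0.067]]
1680 [[0.485, -0.276, 0.122], [0.588, -0.24, 0.235], [0.628, -0.224, 0.268]]
side 779 ((675.9827880859375, -89.25631713867188), (438.0858459472656, 256.2529602050781), 7.782069206237793) [[0.449, -0.239, 0.06], [0.87, 0.044, 0.068]]
3897 [[0.478, -0.247, 0.122], [0.55, -0.235, 0.2], [0.624, -0.222, 0.269]]
```

View pics/c_side.png

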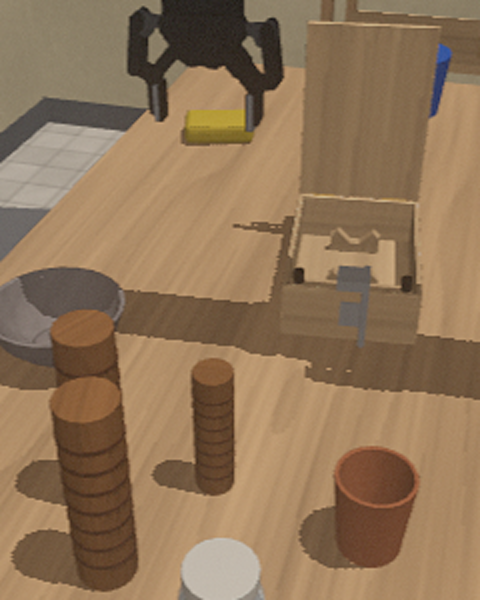

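View pics/c_scene.png

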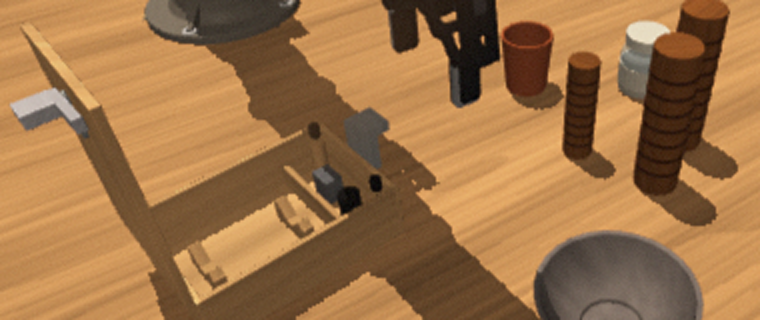

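The roller meant is the cylinder at scene (360,183), side (307,253): r≈17.5–18 mm and 130 mm high. The two at (404,188) and (422,165) are thicker and 183 mm high, and the enlarged crop confirms this. Next I'll locate the case.

Run:
```python
from h import *
D={n:np.load(f"/tmp/{n}.npz") for n in("scene","side")}
pts=[]
for n in D:
    im,P=D[n]["im"],D[n]["P"]
    m=(np.abs(P[...,2]-.063)<.004)&(P[...,1]<.0)&(P[...,1]>-.26)&(P[...,0]>.45)&(P[...,0]<.68)
    m[:, :]&=True
    p=P[m];pts.append(p)
    print(n,len(p),cv2.minAreaRect(p[:,:2].astype(np.float32)*1000))
    m=(P[...,2]>.1)&(P[...,2]<.26)&(P[...,1]<-.15)&(P[...,1]>-.255)&(P[...,0]>.45)&(P[...,0]<.68)
    q=P[m];c=np.median(q,0);
    for _ in range(4):
        nrm=np.linalg.svd(q-q.mean(0),full_matrices=False)[2][2];c=q.mean(0);e=(q-c)@nrm;q=q[np.abs(e)<max(.003,2*e.std())]
    nrm*=np.sign(nrm[1]);print(" lid n",nrm.round(4),"c",c.round(4),len(q),"yaw",np.degrees(np.arctan2(-nrm[0],nrm[1])).round(2),"lidangle",(np.pi/2+np.arcsin(-nrm[2])).round(3), "y at z=.064",(c[1]+nrm[2]/nrm[1]*(c[2]-.064)).round(4),"x ext",np.percentile(q[:,0],[.5,99.5]).round(4),"z",q[:,2].max())
    # keeper: grey
    hsv=cv2.cvtColor(im,cv2.COLOR_RGB2HSV)
    m=(P[...,2]>.075)&(P[...,2]<.11)&(P[...,1]<.06)&(P[...,1]>-.06)&(P[...,0]>.45)&(P[...,0]<.68)
    q=P[m];print(" keep",len(q),np.percentile(q,[2,50,98],0).round(4).tolist())
p=np.vstack(pts);r=cv2.minAreaRect(p[:,:2].astype(np.float32)*1000);print(r)
```

```text
scene 911 ((536.368408203125, -119.46247863769531), (154.21119689941406, 241.93055725097656), 7.785017490386963)
 lid n [-0.1586  0.987   0.0259] c [ 0.5864 -0.2363  0.184 ] 1046 yaw 9.13 lidangle 1.545 y at z=.064 -0.2331 x ext [0.4814 0.6285] z 0.25995637132636473
 keep 274 [[0.5005, -0.0259, 0.0754], [0.5216, -0.0033, 0.096], [0.5389, 0.0165, 0.0985]]
side 696 ((535.5933837890625, -124.88568878173828), (150.2530975341797, 223.65284729003906), 7.791269779205322)
 lid n [-0.1367  0.9904  0.0213] c [ 0.5499 -0.2344  0.1836] 3641 yaw 7.86 lidangle 1.549 y at z=.064 -0.2318 x ext [0.4774 0.6244] z 0.25999455110544323
 keep 263 [[0.4641, -0.041, 0.0757], [0.5148, 0.0084, 0.0979], [0.5813, 0.0186, 0.1005]]
((536.368408203125, -119.46247863769531), (154.21119689941406, 241.93055725097656), 7.785017490386963)
```

```bash
python3 -m creep '0 0 0 0 0 -30 0.2;0 0 0 0 0 -30 0.2;0 0 0 0 0 -60 0.2;0 0.3 0 0 0 -60 0.2;0 0.3 0 0 0 -60 0.2'; python3 -c "
from h import *
s=status.get_obs();print(s['joints'],s['tcp_pos'],R.from_rotvec(s['orientation']).as_matrix().round(3).tolist(),s['clock'])"
```

```text
clock: 0.72
tcp_pos: [0.6751, -0.0012, 0.2911]
orientation: [-2.06, -2.057, -0.315]
contact_force: [-0.2, 0.0, -0.4]
grip_width: 0.0511
gripper_force: 0.0
[ 0.08628017  0.45665998 -0.0464122   1.48138561 -0.30008224  1.23127778
  0.14743503] [ 0.67510344 -0.00124971  0.29107782] [[0.001, 1.0, 0.001], [0.954, -0.002, 0.299], [0.299, 0.001, -0.954]] 0.725
```

```bash
cat >> h.py <<'E'
YAW=0.136;C=np.array([.536,-.125,0]);CR=R.from_euler('z',YAW)
def case(x,y,z): return C+CR.apply(np.array([x,y,z])/1000)
def orient(tilt,yaw=YAW):  # tilt>0: tool z leans to +d (case y); tool y ~ case x
    z=np.array([0,np.sin(tilt),-np.cos(tilt)]);y=np.array([1.,0,0]);x=np.cross(y,z)
    return R.from_euler('z',yaw)*R.from_matrix(np.c_[x,y,z])
def delta(p,o,grasp=True):
    p=np.array(p,float)
    if grasp: p=p+o.apply([0,0,r.pinch_z])
    s=status.get_obs();o0=R.from_rotvec(s["orientation"])
    d=o0.inv();print("rot",(d*o).as_rotvec().round(3),"mm",(d.apply(p-s["tcp_pos"])*1000).round(1),"dist",np.linalg.norm(p-s["tcp_pos"]).round(3))
def show():
    s=status.get_obs();print(s["clock"],"q",np.round(s["joints"],2),"tcp",np.round(s["tcp_pos"],4));M=R.from_rotvec(s["orientation"]).as_matrix();print("x",M[:,0].round(3),"y",M[:,1].round(3),"z",M[:,2].round(3),"F",np.round(s["contact_force"],1),s["grip_width"],s["gripper_force"])
E
python3 - <<'E'
from h import *
for n in("scene","side"):
    D=np.load(f"/tmp/{n}.npz");P=D["P"]
    m=(P[...,2]>.16)&(P[...,2]<.2)&(P[...,1]>.15)&(P[...,0]>.4)&(P[...,0]<.9)
    k,l,st,ce=cv2.connectedComponentsWithStats(m.astype(np.uint8))
    for i in range(1,k):
        if st[i,4]>60:print(n,ce[i].round(),np.percentile(P[l==i],[2,50,98],0).round(3).tolist())
o=orient(np.radians(60));z=o.apply([0,0,1]);g=np.array([.598,.229,.085])
delta(g-.12*z,o)
E
```

```text
scene [611.  30.] [[0.405, 1.517, 0.161], [0.513, 1.525, 0.18], [0.607, 1.533, 0.199]]
scene [414. 148.] [[0.636, 0.243, 0.161], [0.68, 0.281, 0.181], [0.717, 0.361, 0.184]]
side [241. 210.] [[0.666, 0.248, 0.161], [0.685, 0.278, 0.183], [0.711, 0.293, 0.185]]
side [243. 245.] [[0.628, 0.325, 0.161], [0.648, 0.355, 0.183], [0.673, 0.37, 0.185]]
rot [ 0.089  0.743 -0.11 ] mm [ 90.3 -65.5 191.1] dist 0.221
```

```bash
python3 -m creep '0.09 0.74 -0.11 90 -65 100 0.4;0.09 0.74 -0.11 90 -65 191 0.4;0.09 0.74 -0.11 90 -65 191 0.4;0.09 0.74 -0.11 90 -65 191 0.4;0.09 0.74 -0.11 90 -65 191 0.4;0.09 0.74 -0.11 90 -65 191 0.4' 40
python3 - <<'E'
from h import *
show()
o=orient(np.radians(60));z=o.apply([0,0,1]);g=np.array([.598,.229,.085])
delta(g-.12*z,o);delta(g,o)
cv2.imwrite("pics/w1.png",grab_frame("wrist")[0][:,:,::-1])
E
```

```text
clock: 1.48
tcp_pos: [0.6114, 0.1422, 0.1372]
orientation: [-1.46, -1.677, -0.834]
contact_force: [0.0, -0.2, 1.3]
grip_width: 0.0602
gripper_force: 0.0
1.475 q [ 0.36  0.79 -0.36  1.71 -0.85  1.14  0.77] tcp [0.6114 0.1422 0.1372]
x [-0.07   0.503  0.862] y [0.99  0.138 0.   ] z [-0.118  0.853 -0.508] F [ 0.  -0.2  1.3] 0.06016480424353108 0.0
rot [-0.002  0.009  0.001] mm [-1.3 -1.5  0.9] dist 0.002
rot [-0.002  0.009  0.001] mm [ -0.2  -1.3 120.9] dist 0.121
```

View pics/w1.png

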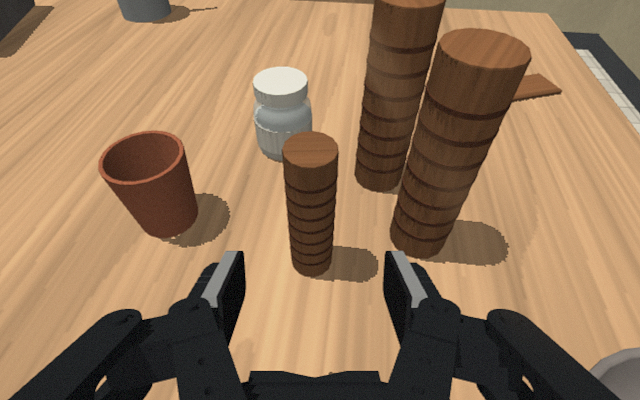

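Wrist view: the roller is at (311,205), centred between the fingers at 243 and 385. I advance and grip.

```bash
python3 -m creep '0 0 0 0 -1 40 0.4;0 0 0 0 -1 80 0.4;0 0 0 0 -1 120 0.4;0 0 0 0 -1 120 0.4;0 0 0 0 -1 120 -0.5;0 0 0 0 -1 120 -0.5;0 0 0 0 -1 120 -0.5;0 0 0 0 -1 120 -0.5' 50
python3 - <<'E'
from h import *
show()
E
```

```text
clock: 2.52
tcp_pos: [0.5965, 0.2441, 0.0776]
orientation: [-1.458, -1.675, -0.838]
contact_force: [0.0, -2.4, 8.8]
grip_width: 0.0347
gripper_force: 49.1
2.525 q [ 0.26  0.87 -0.42  1.77 -0.94  0.94  0.83] tcp [0.5965 0.2441 0.0776]
x [-0.07   0.5    0.863] y [0.991 0.137 0.002] z [-0.117  0.855 -0.504] F [ 0.  -2.4  8.8] 0.03474803715589024 49.14553463459015
```

```bash
python3 -m creep '0 0 0 43 0 -25 -0.5;0 0 0 86 0 -50 -0.5;0 0 0 103 0 -60 -0.5;0 0 0 103 0 -60 -0.5'
python3 - <<'E'
from h import *
show()
s=status.get_obs();o0=R.from_rotvec(s["orientation"])
o=o0*R.from_rotvec([0,-1.571,0]);print(o.as_matrix().round(3))
delta(case(0,-3,150),o)
E
```

```text
clock: 3.02
tcp_pos: [0.5958, 0.2443, 0.1952]
orientation: [-1.459, -1.677, -0.836]
contact_force: [0.1, -0.0, -0.6]
grip_width: 0.0349
gripper_force: 49.8
3.025 q [ 0.26  0.68 -0.43  1.77 -0.93  1.06  0.67] tcp [0.5958 0.2443 0.1952]
x [-0.071  0.502  0.862] y [0.991 0.137 0.002] z [-0.118  0.854 -0.507] F [ 0.1 -0.  -0.6] 0.03490153615592615 49.84646737575531
[[-0.117  0.991  0.071]
 [ 0.854  0.137 -0.502]
 [-0.507  0.002 -0.862]]
rot [ 0.    -1.571 -0.   ] mm [-240.3 -110.  -288. ] dist 0.391
```

```bash
python3 -m creep '0 -1.571 0 0 0 0 -0.5;0 -1.571 0 0 0 0 -0.5;0 -1.571 0 -36 -17 -43 -0.5;0 -1.571 0 -72 -33 -86 -0.5;0 -1.571 0 -108 -50 -130 -0.5;0 -1.571 0 -144 -66 -173 -0.5;0 -1.571 0 -180 -83 -216 -0.5;0 -1.571 0 -216 -99 -259 -0.5;0 -1.571 0 -240 -110 -288 -0.5;0 -1.571 0 -240 -110 -288 -0.5'
python3 - <<'E'
from h import *
show()
im,P=cloud("scene");cv2.imwrite("pics/s2.png",cv2.resize(im[60:310,50:450],None,fx=2,fy=2)[:,:,::-1])
im,P=cloud("side");np.savez("/tmp/side2.npz",im=im,P=P)
K,Rm,t=cam("side")
E
```

```text
clock: 4.28
tcp_pos: [0.5336, -0.1387, 0.1302]
orientation: [1.774, 2.04, -0.494]
contact_force: [-0.8, 0.1, -1.4]
grip_width: 0.0345
gripper_force: 49.9
4.275 q [-0.43  0.43  0.32  2.08  0.6   0.76 -0.46] tcp [ 0.5336 -0.1387  0.1302]
x [-0.122  0.853 -0.507] y [ 0.991  0.136 -0.009] z [ 0.061 -0.504 -0.862] F [-0.8  0.1 -1.4] 0.034450579473419625 49.93220508098602
```

View pics/s2.png

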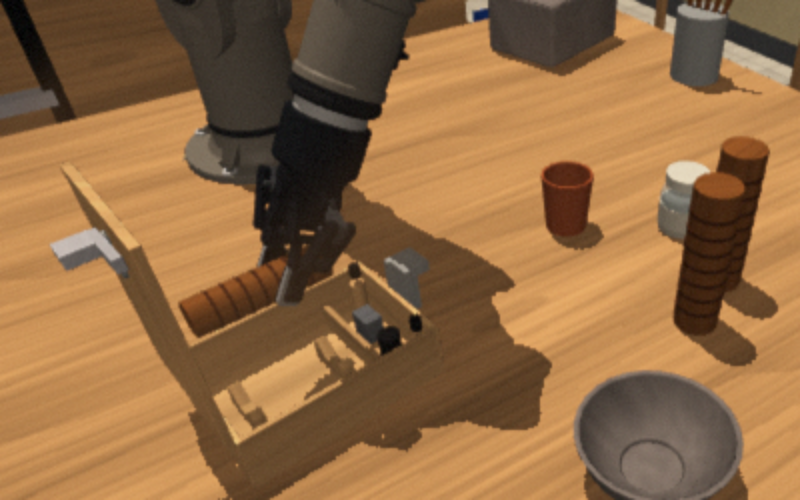

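Scene view: the roller is held horizontal above the cradle, clear of the lid, with its near end at (200,320) in the crop. I'll check its tilt and position.

Run:
```python
from h import *
im,P=cloud("scene")
D=np.load("/tmp/side2.npz")
s=status.get_obs();g=s["tcp_pos"]-.0187*R.from_rotvec(s["orientation"]).as_matrix()[:,2];print("grasp in case",(CR.inv().apply(g-C)*1000).round(1))
for im,P in((im,P),(D["im"],D["P"])):
    q=CR.inv().apply(P.reshape(-1,3)-C)*1000;hsv=cv2.cvtColor(im,cv2.COLOR_RGB2HSV).reshape(-1,3)
    m=(np.abs(q[:,0])<40)&(q[:,1]>-104)&(q[:,1]<60)&(q[:,2]>105)&(q[:,2]<185)&(hsv[:,1]>120)&(hsv[:,0]<20)&(hsv[:,2]<200)
    q=q[m];print(len(q),q.min(0) if len(q) else 0,q.max(0) if len(q) else 0)
    for y in range(-100,50,10):
        a=q[np.abs(q[:,1]-y)<5]
        if len(a)>15:print(y,len(a),"z",np.percentile(a[:,2],[2,98]).round(1),"x",np.percentile(a[:,0],[2,98]).round(1))
```

```text
grasp in case [ -0.5  -1.4 148. ]
1311 [-37.58964478 -89.23567131 129.77996754] [ 39.23731459  40.53097174 184.8930123 ]
-90 92 z [130.3 161.9] x [-14.1  16.7]
-80 131 z [134.1 161.9] x [-7.8 17.7]
-70 127 z [133.6 162.1] x [-8.2 17.9]
-60 128 z [133.4 162.3] x [-8.2 18.2]
-50 121 z [135.4 162.4] x [-6.8 18.3]
-40 121 z [134.7 162.6] x [-5.9 18.8]
-30 119 z [133.8 162.5] x [-7.8 18.2]
-20 109 z [134.4 162.2] x [-5.6 18.2]
-10 87 z [139.6 163.2] x [-15.8  31.5]
0 130 z [138.4 179. ] x [-26.1  33.5]
10 65 z [141.1 184.4] x [-20.6  32.7]
20 45 z [133.7 184.1] x [-19.7  18.9]
30 25 z [134.6 174.3] x [-8.8 19.5]
394 [-36.96307466 -29.31014721 130.47651539] [ 34.60766037  44.54898647 182.14897994]
-20 26 z [156.6 165.2] x [-16.7  10.4]
-10 29 z [154.9 164.9] x [-18.1  13. ]
0 29 z [145.9 164.5] x [-24.5  17.1]
10 36 z [152.1 166.2] x [-25.3  15.6]
20 40 z [148.8 167. ] x [-20.5  24. ]
30 33 z [149.6 169.7] x [-19.1  13.3]
40 194 z [131.5 163.1] x [-17.3  12.9]
```

```bash
python3 -m creep '0 0 0 15 0 26 -0.5;0 0 0 30 0.5 52 -0.5;0 0 0 43 1 73 -0.5;0 0 0 48 1 82 -0.5;0 0 0 48 1 82 -0.5;0 0 0 50.7 1 86.2 -0.5;0 0 0 50.7 1 86.2 -0.5'
python3 - <<'E'
from h import *
show()
s=status.get_obs();g=s["tcp_pos"]-.0187*R.from_rotvec(s["orientation"]).as_matrix()[:,2];print("grasp in case",(CR.inv().apply(g-C)*1000).round(1))
E
```

```text
clock: 5.3
tcp_pos: [0.538, -0.1359, 0.0329]
orientation: [1.773, 2.039, -0.482]
contact_force: [0.2, -0.3, -0.9]
grip_width: 0.0349
gripper_force: 49.9
5.3 q [-0.44  0.62  0.34  2.11  0.67  0.56 -0.62] tcp [ 0.538  -0.1359  0.0329]
x [-0.12   0.855 -0.505] y [ 0.99   0.138 -0.001] z [ 0.069 -0.5   -0.863] F [ 0.2 -0.3 -0.9] 0.03489026027545009 49.93010222911835
grasp in case [ 0.5 -1.7 49.1]
```

```bash
python3 -m creep '0 0 0 1 0 1.7 -0.5;0 0 0 2 0 3.5 -0.5;0 0 0 2 0 3.5 -0.5'|egrep 'pos|force'; python3 -m creep '0 0 0 0.5 0 0.9 -0.5;0 0 0 0.5 0 0.9 -0.5'|egrep 'pos|force';python3 -m creep '0 0 0 0.5 0 0.9 -0.5;0 0 0 0.5 0 0.9 -0.5'|egrep 'pos|force'
```

```text
tcp_pos: [0.5376, -0.1361, 0.0284]
contact_force: [0.6, 0.6, -1.6]
gripper_force: 49.9
tcp_pos: [0.5376, -0.1361, 0.0274]
contact_force: [-0.1, -0.5, -2.3]
gripper_force: 49.9
tcp_pos: [0.5378, -0.1362, 0.0271]
contact_force: [-2.0, 1.8, 6.6]
gripper_force: 50.5
```

```bash
python3 -m creep '0 0 0 0 0 0 -0.1;0 0 0 0 0 0 0.1;0 0 0 0 0 0 0.3;0 0 0 0 0 0 0.3;0 0 0 0 0 0 0.3' 20|egrep 'pos|force|width'; python3 -m creep '0 0 0 -15 0 -26 0.3;0 0 0 -30 0 -52 0.3;0 0 0 -46 0 -80 0.3;0 0 0 -76 0 -130 0.3;0 0 0 -76 0 -130 0.3'
python3 - <<'E'
from h import *
im,P=cloud("scene");cv2.imwrite("pics/s3.png",cv2.resize(im[100:310,50:350],None,fx=2.5,fy=2.5)[:,:,::-1])
q=CR.inv().apply(P.reshape(-1,3)-C)*1000;hsv=cv2.cvtColor(im,cv2.COLOR_RGB2HSV).reshape(-1,3)
m=(np.abs(q[:,0])<30)&(q[:,1]>-104)&(q[:,1]<60)&(q[:,2]>40)&(q[:,2]<70)&(hsv[:,1]>120)&(hsv[:,0]<20)&(hsv[:,2]<200)
q=q[m];
for y in range(-100,50,10):
        a=q[np.abs(q[:,1]-y)<5]
        if len(a)>8:print(y,len(a),"z",np.percentile(a[:,2],[2,98]).round(1),"x",np.percentile(a[:,0],[2,98]).round(1))
show()
# lid position
n=P.reshape(-1,3);u=CR.inv().apply(n-C)*1000
m=(u[:,1]<-104)&(u[:,1]>-160)&(np.abs(u[:,0])<80)&(u[:,2]>80);a=u[m]
for z in range(100,290,30):
    b=a[np.abs(a[:,2]-z)<8]; print(z,len(b),np.percentile(b,[2,98],0).round(0).tolist() if len(b)>5 else '')
E
```

```text
tcp_pos: [0.5376, -0.1362, 0.0264]
contact_force: [-0.5, 0.2, -0.3]
grip_width: 0.0559
gripper_force: 0.0
clock: 7.42
tcp_pos: [0.5404, -0.1362, 0.181]
orientation: [1.774, 2.035, -0.474]
contact_force: [0.2, 0.2, -0.7]
grip_width: 0.0559
gripper_force: 0.0
-90 50 z [40.5 57.3] x [-11.1  19.1]
-80 88 z [41.7 57.5] x [-6.9 19.4]
-70 89 z [41.1 58. ] x [-6.9 19.6]
-60 85 z [41.6 57.3] x [-7.8 19.5]
-50 85 z [41.8 57.5] x [-8.4 19.4]
-40 79 z [41.6 57.6] x [-5.5 19.6]
-30 84 z [40.6 57.6] x [-8.5 18.7]
-20 78 z [40.7 58. ] x [-7.3 19.4]
-10 77 z [41.5 57.5] x [-7.3 19.4]
0 76 z [40.8 58.1] x [-6.8 19.7]
10 71 z [41.9 57.5] x [-9.1 20. ]
20 71 z [41.4 57.3] x [-7.3 19.8]
30 75 z [41.  57.2] x [-8.2 19.3]
40 41 z [41.  57.4] x [-5.9 19.1]
7.475 q [-0.42  0.35  0.31  2.04  0.58  0.85 -0.41] tcp [ 0.539  -0.136   0.1788]
x [-0.118  0.855 -0.504] y [0.99  0.138 0.002] z [ 0.072 -0.499 -0.863] F [-0.3  0.8 -0.1] 0.055434649187062264 0.0
100 99 [[-66.0, -117.0, 92.0], [77.0, -109.0, 108.0]]
130 111 [[-68.0, -117.0, 122.0], [77.0, -110.0, 137.0]]
160 125 [[-66.0, -118.0, 152.0], [77.0, -110.0, 168.0]]
190 116 [[-31.0, -118.0, 182.0], [77.0, -111.0, 197.0]]
220 114 [[-64.0, -122.0, 213.0], [77.0, -111.0, 228.0]]
250 559 [[-54.0, -154.0, 244.0], [76.0, -113.0, 258.0]]
280 393 [[-70.0, -120.0, 273.0], [76.0, -113.0, 280.0]]
```

View pics/s3.png

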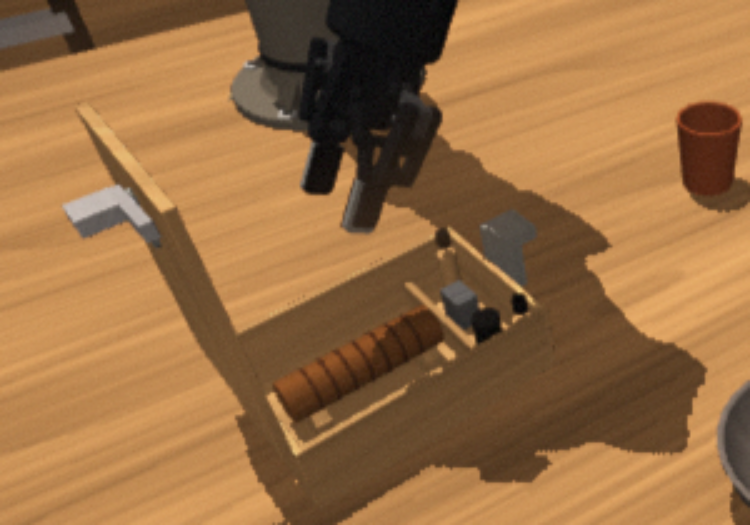

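Roller lies in the cradle: centred within about 1 mm, top at 57.5 mm, let go. Next I'll go over the lid to behind it, on the -x side away from the turnbutton.

Run:
```python
from h import *
o=orient(0)
delta(case(-48,-20,350),o,False);delta(case(-48,-180,350),o,False);delta(case(-48,-180,255),o,False)
im,P=cloud("scene");u=CR.inv().apply(P.reshape(-1,3)-C)*1000
m=(u[:,1]<-121)&(u[:,1]>-170)&(np.abs(u[:,0])<85)&(u[:,2]>190)&(u[:,2]<320);a=u[m]
for lo,hi in((-124,-121),(-130,-124),(-145,-130),(-170,-145)):
    b=a[(a[:,1]>lo)&(a[:,1]<hi)];print(lo,len(b),np.percentile(b,[2,98],0).round(0).tolist() if len(b)>5 else '')
```

```text
rot [0.003 0.529 0.002] mm [ -93.9  -49.1 -143.6] dist 0.178
rot [0.003 0.529 0.002] mm [-232.   -49.5  -62.9] dist 0.245
rot [0.003 0.529 0.002] mm [-184.1  -49.7   19.1] dist 0.192
-124 30 [[-3.0, -124.0, 218.0], [59.0, -121.0, 264.0]]
-130 125 [[-11.0, -130.0, 252.0], [60.0, -124.0, 265.0]]
-145 210 [[-14.0, -145.0, 246.0], [55.0, -130.0, 263.0]]
-170 129 [[-14.0, -155.0, 245.0], [18.0, -145.0, 257.0]]
```

```bash
python3 -m creep '0 0.53 0 -30 -15 -48 -1;0 0.53 0 -62 -32 -95 -1;0 0.53 0 -94 -49 -144 -1;0 0.53 0 -94 -49 -144 -1;0 0.53 0 -140 -49 -117 -1;0 0.53 0 -186 -49 -90 -1;0 0.53 0 -232 -49 -63 -1;0 0.53 0 -232 -49 -63 -1;0 0.53 0 -208 -49 -22 -1;0 0.53 0 -184 -49 19 -1'
python3 - <<'E'
from h import *
show();o=orient(0)
delta(case(-48,-180,255),o,False);delta(case(-48,-40,255),o,False)
E
```

```text
clock: 8.78
tcp_pos: [0.5128, -0.3075, 0.2503]
orientation: [-2.057, -2.369, 0.004]
contact_force: [-0.4, 0.5, 0.3]
grip_width: 0.0002
gripper_force: 0.0
8.775 q [ 0.14  0.35  0.37  1.74 -0.14  1.08  0.71] tcp [ 0.5128 -0.3075  0.2503]
x [-0.14   0.99   0.001] y [ 0.99   0.14  -0.005] z [-0.005  0.001 -1.   ] F [-0.4  0.5  0.3] 0.00022863017758086384 0.0
rot [-0.005 -0.001  0.005] mm [-2.4 -0.3 -4.7] dist 0.005
rot [-0.005 -0.001  0.005] mm [137.6   0.3  -4.5] dist 0.138
```

```bash
python3 -m creep '0 0 0 20 0 -4 -1;0 0 0 40 0 -4 -1;0 0 0 55 0 -4 -1;0 0 0 70 0 -4 -1;0 0 0 85 0 -4 -1;0 0 0 100 0 -4 -1;0 0 0 115 0 -4 -1;0 0 0 130 0 -4 -1;0 0 0 135 0 -4 -1;0 0 0 135 0 -4 -1'|egrep 'pos|force'; python3 -m creep '0 0 0 0 0 -30 -1;0 0 0 0 0 -80 -1;0 0 0 0 0 -80 -1;0 0 0 0 0 -80 -1;0 0 0 0 0 -80 -1;0 0 0 0 0 -80 -1;0 0 0 0 0 -80 -1;0 0 0 0 0 -80 -1;0 0 0 0 0 -80 -1;0 0 0 0 0 -80 -1'|egrep 'pos|force'
python3 - <<'E'
from h import *
show()
im,P=cloud("scene");cv2.imwrite("pics/s4.png",cv2.resize(im[100:310,50:350],None,fx=2.5,fy=2.5)[:,:,::-1])
E
```

```text
tcp_pos: [0.4942, -0.1754, 0.2578]
contact_force: [0.2, -0.5, -0.8]
gripper_force: 0.0
tcp_pos: [0.4944, -0.1758, 0.3378]
contact_force: [-0.0, 0.4, -0.8]
gripper_force: 0.0
11.275 q [-0.07  0.14  0.33  1.79 -0.05  1.23  0.41] tcp [ 0.4944 -0.1758  0.3378]
x [-0.138  0.99   0.   ] y [ 0.99   0.138 -0.002] z [-0.002  0.    -1.   ] F [-0.   0.4 -0.8] -0.0002627275962450173 0.0
```

View pics/s4.png

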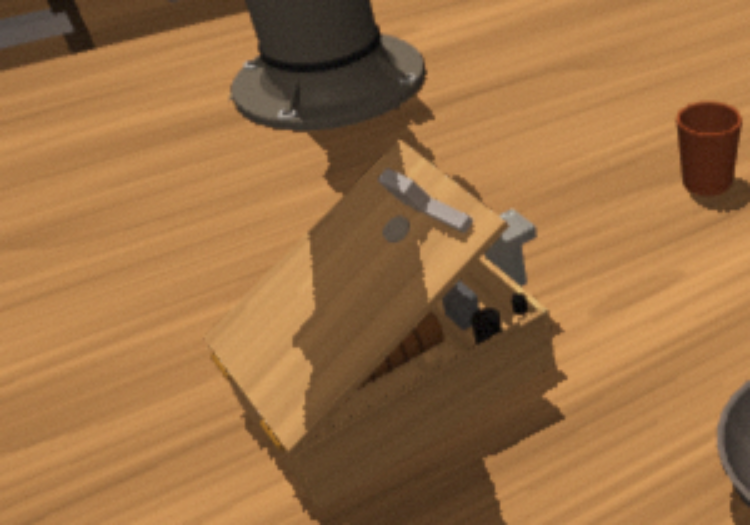

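Run:
```python
from h import *
o=orient(0)*R.from_rotvec([0,0,1.57])
delta(case(0,60,230),o,False)
```

```text
rot [-2.000e-03  1.000e-03  1.573e+00] mm [104.5  48.6 107.8] dist 0.158
```

```bash
python3 -m creep '0 0 1.57 0 0 0 0;0 0 1.57 0 0 0 0;0 0 1.57 20 10 0 0;0 0 1.57 40 20 0 0;0 0 1.57 60 30 0 0;0 0 1.57 80 40 20 0;0 0 1.57 104 48 60 0;0 0 1.57 104 48 107 0;0 0 1.57 104 48 107 0;0 0 1.57 104 48 107 0'|egrep 'pos|force';  python3 - <<'E'
from h import *
show()
im,P=cloud("wrist");cv2.imwrite("pics/w5.png",im[:,:,::-1])
u=CR.inv().apply(P.reshape(-1,3)-C)*1000
im2,P2=cloud("side");u2=CR.inv().apply(P2.reshape(-1,3)-C)*1000
for a in(u,u2):
    m=(np.abs(a[:,0])<70)&(np.abs(a[:,1])<105)&(a[:,2]>60)&(a[:,2]<95);b=a[m]
    k=np.abs(b[:,1])<60;b=b[k]
    if len(b)>50:
        c=np.linalg.lstsq(np.c_[b[:,1]+108,np.ones(len(b))],b[:,2],rcond=None)[0];print("lid fit slope,z0",c,len(b))
    m=(np.abs(a[:,0])<70)&(a[:,1]>20)&(a[:,1]<111)&(a[:,2]>103)&(a[:,2]<135);b=a[m]
    if len(b)>10: print("fin",len(b),b.mean(0),np.percentile(b,[2,98],0).round(0).tolist(),cv2.minAreaRect(b[:,:2].astype(np.float32)))
E
```

```text
tcp_pos: [0.5273, -0.0661, 0.2304]
contact_force: [0.3, 0.1, -0.1]
gripper_force: 0.0
12.575 q [-0.32  0.25  0.39  1.92 -0.11  1.   -1.31] tcp [ 0.5273 -0.0661  0.2304]
x [ 0.99   0.14  -0.003] y [ 0.14 -0.99 -0.  ] z [-0.003 -0.    -1.   ] F [ 0.3  0.1 -0.1] 0.04251596168655802 0.0
lid fit slope,z0 [6.43526454e-02 7.00300630e+01] 22287
fin 735 [  1.4616635   74.99623739 115.74437382] [[-15.0, 68.0, 105.0], [16.0, 82.0, 118.0]] ((-0.05433464050292969, 74.87869262695312), (32.327972412109375, 11.982470512390137), 10.716435432434082)
lid fit slope,z0 [6.03084769e-02 7.34866606e+01] 1206
fin 145 [ -0.57257679  80.37093527 113.41003398] [[-16.0, 71.0, 104.0], [15.0, 86.0, 120.0]] ((-0.7334365844726562, 78.12127685546875), (31.95125389099121, 14.767553329467773), 8.352089881896973)
```

View pics/w5.png

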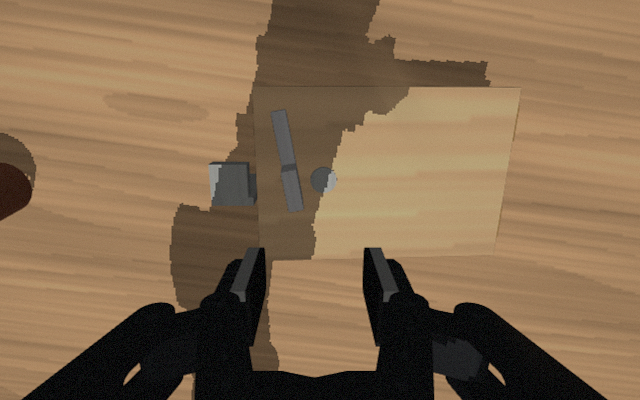

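Lid rests on its bumpers (slope 0.06). The fin is at about (291,188) in the wrist view, at case (0,76), turned about +0.17 rad. I'll approach with a narrow opening, since the keeper is close.

Run:
```python
from h import *
o=orient(0)*R.from_rotvec([0,0,1.57-.17])
delta(case(0,76,140),o,False);delta(case(0,76,92),o,False)
```

```text
rot [-0.     0.001 -0.166] mm [  0.3 -16.7  91.3] dist 0.093
rot [-0.     0.001 -0.166] mm [  0.4 -16.6 139.3] dist 0.14
```

```bash
python3 -m creep '0 0 -0.166 0 -16.5 45 -0.44;0 0 -0.166 0 -16.5 91 -0.44;0 0 -0.166 0 -16.5 91 -0.44;0 0 -0.166 0 -16.5 91 -0.44;0 0 -0.166 0 -16.5 110 -0.44;0 0 -0.166 0 -16.5 125 -0.44;0 0 -0.166 0 -16.5 139 -0.44;0 0 -0.166 0 -16.5 139 -0.44' 60;python3 -m creep '0 0 0 0 0 0 -0.8;0 0 0 0 0 0 -0.9;0 0 0 0 0 0 -1;0 0 0 0 0 0 -1' 60;python3 -c "
from h import *
show()"
```

```text
clock: 13.68
tcp_pos: [0.5242, -0.0498, 0.0911]
orientation: [-3.104, -0.478, 0.006]
contact_force: [-0.3, -0.3, 0.4]
grip_width: 0.0243
gripper_force: 0.0
clock: 14.18
tcp_pos: [0.5245, -0.0491, 0.0918]
orientation: [-3.104, -0.479, 0.004]
contact_force: [-1.8, 3.4, -0.8]
grip_width: 0.0114
gripper_force: 60.3
14.175 q [-0.27  0.43  0.3   2.04 -0.2   0.7  -1.1 ] tcp [ 0.5245 -0.0491  0.0918]
x [ 0.954  0.301 -0.002] y [ 0.301 -0.954 -0.002] z [-0.003  0.001 -1.   ] F [-1.8  3.4 -0.8] 0.011363500151905995 60.25228620506823
```

```bash
python3 -m creep '0 0 0 0 0 4 -1;0 0 0 0 0 8 -1;0 0 0 0 0 11 -1;0 0 0 0 0 11 -1'|egrep 'pos|force'; python3 -m creep '0 0 0 0 0 1 -1;0 0 0 0 0 1.5 -1;0 0 0 0 0 1.5 -1'|egrep 'pos|force'
```

```text
tcp_pos: [0.5243, -0.0476, 0.0811]
contact_force: [-4.2, 8.9, 8.4]
gripper_force: 59.6
tcp_pos: [0.5244, -0.0476, 0.0803]
contact_force: [-7.3, 9.6, 14.8]
gripper_force: 60.7
```

```bash
python3 -m creep '0 0 -0.15 0 0 0.5 -1;0 0 -0.3 0 0 0.5 -1;0 0 -0.45 0 0 0.5 -1;0 0 -0.6 0 0 0.5 -1;0 0 -0.6 0 0 0.5 -1'|egrep 'pos|force'; python3 -c "
from h import *
show();print(status.get_obs()['moment'])"
```

```text
tcp_pos: [0.5247, -0.0478, 0.0803]
contact_force: [-7.4, 9.4, 18.3]
gripper_force: 61.1
15.675 q [-0.14  0.44  0.14  2.04 -0.1   0.67 -0.6 ] tcp [ 0.5247 -0.0478  0.0803]
x [0.614 0.789 0.001] y [ 0.789 -0.614 -0.003] z [-0.002  0.002 -1.   ] F [-7.4  9.4 18.3] 0.011069613302111923 61.08165308833122
[1.58075449 1.69171843 0.07771229]
```

```bash
python3 -m creep '0 0 -0.15 0 -0.4 0 -1;0 0 -0.3 0 -0.7 0 -1;0 0 -0.45 0 -0.7 0 -1;0 0 -0.6 0 -0.7 0 -1;0 0 -0.75 0 -0.7 0 -1;0 0 -0.8 0 -0.7 0 -1;0 0 -0.8 0 -0.7 0 -1'|egrep 'pos|force'; python3 -c "
from h import *
show();print(status.get_obs()['moment'])"
```

```text
tcp_pos: [0.5252, -0.0477, 0.0803]
contact_force: [-6.4, 7.8, 14.5]
gripper_force: 60.5
16.55 q [ 0.03  0.44 -0.07  2.03  0.04  0.67  0.07] tcp [ 0.5252 -0.0477  0.0803]
x [-0.137  0.991  0.002] y [0.991 0.137 0.001] z [ 0.     0.002 -1.   ] F [-6.4  7.8 14.5] 0.011005271685302956 60.52424993366003
[1.45894227 0.97335876 0.06100102]
```

```bash
python3 -m creep '0 0 0 0 0 0 -1;0 0 0 0 0 0 -0.65;0 0 0 0 0 0 -0.5;0 0 0 0 0 0 -0.5;0 0 0 0 0 0 -0.5;0 0 0 0 0 -30 -0.5;0 0 0 0 0 -80 -0.5;0 0 0 -70 0 -140 -0.5;0 0 0 -70 0 -140 -0.5;0 0 0 -70 0 -140 -0.5'|egrep 'pos|force';  python3 - <<'E'
from h import *
show()
im,P=cloud("wrist");cv2.imwrite("pics/w6.png",im[:,:,::-1])
u=CR.inv().apply(P.reshape(-1,3)-C)*1000
im2,P2=cloud("side");u2=CR.inv().apply(P2.reshape(-1,3)-C)*1000
for a in(u,u2):
    b=a[(np.abs(a[:,0])<70)&(np.abs(a[:,1])<60)&(a[:,2]>60)&(a[:,2]<95)]
    if len(b)>50: print("slope",np.linalg.lstsq(np.c_[b[:,1]+108,np.ones(len(b))],b[:,2],rcond=None)[0],len(b))
    b=a[(np.abs(a[:,0])<70)&(a[:,1]>20)&(a[:,1]<111)&(a[:,2]>95)&(a[:,2]<135)]
    if len(b)>10: print("fin",len(b),b.mean(0),cv2.minAreaRect(b[:,:2].astype(np.float32)))
E
```

```text
tcp_pos: [0.5347, -0.1212, 0.2202]
contact_force: [0.9, -0.4, -1.3]
gripper_force: 0.0
17.8 q [ 0.14  0.28 -0.03  1.87  0.01  0.99  0.23] tcp [ 0.5347 -0.1212  0.2202]
x [-0.131  0.991 -0.001] y [0.991 0.131 0.001] z [ 0.001 -0.001 -1.   ] F [ 0.9 -0.4 -1.3] 0.021651027393485987 0.0
slope [1.69393378e-02 7.00149583e+01] 22963
fin 905 [ -1.37866836  79.17440669 107.09754138] ((-3.0417356491088867, 86.81187438964844), (18.433074951171875, 53.603729248046875), 14.51577091217041)
slope [1.30252750e-02 7.35147892e+01] 1455
fin 75 [ -0.68168191  87.39244524 107.0505246 ] ((-2.2508134841918945, 89.03897857666016), (17.264041900634766, 48.18000030517578), 16.207509994506836)
```

View pics/w6.png

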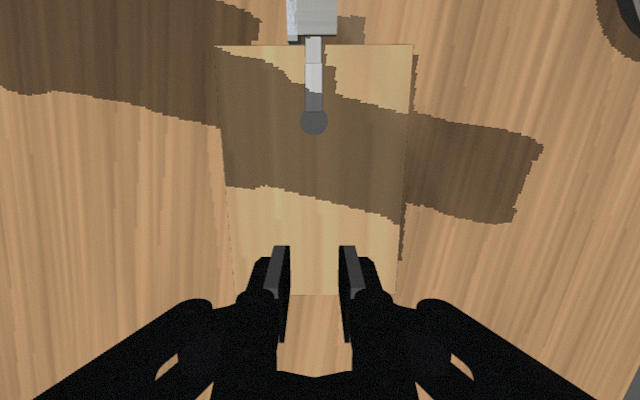

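Wrist view: the bar at (314,75) points squarely out under the keeper at (314,15). The lid is held at about 0.015 rad and the robot is clear, so I hand in.

```bash
python3 -c "
from bench import r
print(r.hand_in())"
```

```text
the job is handed in; nothing more can be done
None
```

The job is handed in at about 18 s: the roller was let go in the cradle within about 1 mm of centre, and the lid is held at about 0.015 rad by the turnbutton squarely under the keeper; the hand-in returned no verdict.

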